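Find the dispenser with the tired spring

ROBOT

A 6-joint arm with a two-finger parallel gripper is mounted at the origin on the work surface. World frame = base frame: x ahead of the robot, y to its left, z up, the work surface at z = 0. Lengths are in m, angles in rad, forces in N, time in s.
With the tool pointing down it reaches from about 0.35 to 0.775 m from the base axis. Payload 5.5 kg.
Tool frame: the origin (TCP) lies between the finger pads; the fingertips stand 19 mm ahead of it and the grasp point (between the pads) is the TCP; z points along the fingers, y is the direction in which the jaws open and shut (so a half turn about z gives the same grasp; the last joint's range is limited). The gripper opens to 85 mm and grips with 20 to 120 N. Pads are 22 mm wide; open, the fingers measure 114 mm over their backs; the gripper's body (76 mm by 85 mm) begins 54 mm behind the grasp point. The pads swing forward as they close: fully open they stand 13 mm farther back than shut.
Start: joints at [1.199, 0.313, 0.046, 1.304, 0, 1.431], TCP at [0.132, 0.56, 0.25] pointing down, gripper open.
Joint ranges: [-2.76, 2.76], [-0.86, 1.69], [-1.03, 1.26], [-2.2, 2.34], [-1.47, 1.5], [-3.14, 3.14]. Speed limits (rad/s): [2.57, 2.57, 3.14, 3.14, 3.14, 3.14].

INTERFACE

Orientations are given as a unit quaternion [w, x, y, z].
In Python, from workcell import get_state, cams, workorder gives the robot as it stands.
- The arm moves only by the tool play_rows, never from a script. Its argument "series" is text: rows parted by semicolons, each of 7 numbers parted by spaces: the opening in per cent of the stroke, from 0 (shut) to 100 (fully open), then the shift along the tool's x, y, z in cm, then the turn, a rotation vector about the tool's x, y, z in degrees. A call has 1 to 12 rows; each row shifts and turns the commanded pose from where the row before left it, along the tool's axes as they then stand; what a row does not reach is not made up. A row lasts 1/8 s, in which the tool goes at most 62.5 mm and 10.7 degrees, less where a joint would pass 70% of its speed; a pose out of reach is approached as far as the arm can. A call with a gripper value outside its range is refused whole. The fingers move at their own pace and stop on an object; "newtons" is the grip in N (left out, the last holds). Time passes only in rows, so rows that do not move let the fingers close. It gives the time, the measured TCP pose, the force and the opening at its end, in the units of the state.
- get_state(): the state, without advancing time (a new reading comes with each control period).
- cams.read_camera(name): name is "scene" or "top" or "wrist"; returns the picture (384x512x3 uint8, red, green, blue); there is no depth.
- cams.get_calibration(name): a dict with "fx", "fy", "cx", "cy" (pixels), "rvec" (rotation vector, rad) and "tvec" (3), from world to camera coordinates, as OpenCV has them. Camera axes: x right, y down, z forward; pixel columns grow to the right and rows downward; lengths in m; the calibration is good to about 2 mm. A picture is of the moment at which its call begins: read the wrist's pose just before it. get_calibration takes no time and is no camera call; for the wrist camera it gives the pose at the moment of the call.
- workorder.hand_in(): hands the job in, once; it reports no verdict.
The state is a dict: "clock": time; "joint_pos": joint angles; "qvel": joint speeds; "tau": joint torques, N m; "tcp_pos": TCP position; "orientation": TCP orientation; "wrist_force": force on the tool from outside, world axes, zero at the start; "ft_torque": the same for the moment, N m; "finger_gap": finger opening in m.
Only numpy, scipy, OpenCV 4.12 (cv2) and the standard library are available. Lean on these libraries where they do the work, as an engineer would, in place of code of your own. Each camera call takes 0.05 s, during which the arm holds its last target.

TASK

Test the springs of the three push-down dispensers, from the nearest to the farthest: press each dish straight down with the same steady push of about 8 N, hold it a moment, see how far it sinks, and let it come up again; never press hard. Then slide the dispenser whose dish sank farthest along the bench, upright and without lifting it, until it stands wholly inside the taped service square. Leave the other two where they stand and do not disturb the glassware, bottle and box around.

Things in the scene. Friction and masses are not known exactly. Their poses are not given: they have to be found in the camera images.
- can_a: One of three like push-down dispensers in a row running away from the robot, on its right (x about 0.42, 0.56, 0.69 m; which stands where changes). Squat aluminium cylinder with a grey band, 88 mm diameter, wall to 60 mm, shoulder and black collar to 72 mm, 0.5 to 0.8 kg, loose, slides under a few N pushed below the shoulder. Too wide to grasp. Origin: centre of its underside; z up along its axis; its yaw has no meaning.
- dish_a (a joint): Depression of the sprung dish of can_a in m: 0 = fully up, 0.030 = bottomed. It moves straight down and springs back up when let go. The spring preload is about 1 N; at about 8 N the three dishes sink by different amounts, some 9 to 25 mm, at least 5 mm apart; the weakest spring sinks farthest. Stiffness does not show from outside.
- dish_top_a (a point): Centre of the flat upper face of the white round dish of can_a: 64 mm diameter, 8 mm thick, 110 mm above the bench when up. It moves down with the dish. z up.
- can_b: One of three like push-down dispensers in a row running away from the robot, on its right (x about 0.42, 0.56, 0.69 m; which stands where changes). Squat aluminium cylinder with a grey band, 88 mm diameter, wall to 60 mm, shoulder and black collar to 72 mm, 0.5 to 0.8 kg, loose, slides under a few N pushed below the shoulder. Too wide to grasp. Origin: centre of its underside; z up along its axis; its yaw has no meaning.
- dish_b (a joint): Depression of the sprung dish of can_b in m: 0 = fully up, 0.030 = bottomed. It moves straight down and springs back up when let go. The spring preload is about 1 N; at about 8 N the three dishes sink by different amounts, some 9 to 25 mm, at least 5 mm apart; the weakest spring sinks farthest. Stiffness does not show from outside.
- dish_top_b (a point): Centre of the flat upper face of the white round dish of can_b: 64 mm diameter, 8 mm thick, 110 mm above the bench when up. It moves down with the dish. z up.
- can_c: One of three like push-down dispensers in a row running away from the robot, on its right (x about 0.42, 0.56, 0.69 m; which stands where changes). Squat aluminium cylinder with a grey band, 88 mm diameter, wall to 60 mm, shoulder and black collar to 72 mm, 0.5 to 0.8 kg, loose, slides under a few N pushed below the shoulder. Too wide to grasp. Origin: centre of its underside; z up along its axis; its yaw has no meaning.
- dish_c (a joint): Depression of the sprung dish of can_c in m: 0 = fully up, 0.030 = bottomed. It moves straight down and springs back up when let go. The spring preload is about 1 N; at about 8 N the three dishes sink by different amounts, some 9 to 25 mm, at least 5 mm apart; the weakest spring sinks farthest. Stiffness does not show from outside.
- dish_top_c (a point): Centre of the flat upper face of the white round dish of can_c: 64 mm diameter, 8 mm thick, 110 mm above the bench when up. It moves down with the dish. z up.
- service_square: Square marked flat on the bench with grey tape 18 mm wide (no thickness to speak of, things slide over it), on the robot's left of the dispensers: 180 mm inside the tape, 216 mm over its outer edges. Origin: its centre, on the bench; x and y along its sides, z up.
- reagent_bottle: Bystander: white bottle with a green cap, 68 mm diameter, 150 mm high, left of the square. Origin: centre of its underside.
- beaker: Bystander: clear beaker, 72 mm diameter, 85 mm high, beyond the work. Origin: centre of its underside.
- flask: Bystander: conical glass flask, 80 mm base, 114 mm high, at the left near the robot. Origin: centre of its underside.
- rack_box: Bystander: closed grey box 85 x 125 x 50 mm (x, y, z), right of the row. Origin: centre of its underside.
Things that resemble listed ones, but are neither listed nor needed, are in the scene too. What is shaped like the can_c but yellow is not meant.

How it is judged:
On the way, in this order (a step that is already met when the one before it is completed fails the run):
1. the nearest dispenser's dish is pressed down by the fingers with about 8 N (4 to 12 N), held 0.2 s (((world x of can_a between 0.38 and 0.49 m and value of joint dish_a above 0.004 m and contact force between can_a and the fingers between 4 and 12 N) or (world x of can_b between 0.38 and 0.49 m and value of joint dish_b above 0.004 m and contact force between can_b and the fingers between 4 and 12 N) or (world x of can_c between 0.38 and 0.49 m and value of joint dish_c above 0.004 m and contact force between can_c and the fingers between 4 and 12 N))), for 0.2 s.
2. the middle dispenser's dish is pressed down by the fingers with about 8 N (4 to 12 N), held 0.2 s (((world x of can_a between 0.5 and 0.62 m and value of joint dish_a above 0.004 m and contact force between can_a and the fingers between 4 and 12 N) or (world x of can_b between 0.5 and 0.62 m and value of joint dish_b above 0.004 m and contact force between can_b and the fingers between 4 and 12 N) or (world x of can_c between 0.5 and 0.62 m and value of joint dish_c above 0.004 m and contact force between can_c and the fingers between 4 and 12 N))), for 0.2 s.
3. the farthest dispenser's dish is pressed down by the fingers with about 8 N (4 to 12 N), held 0.2 s (((world x of can_a between 0.63 and 0.75 m and value of joint dish_a above 0.004 m and contact force between can_a and the fingers between 4 and 12 N) or (world x of can_b between 0.63 and 0.75 m and value of joint dish_b above 0.004 m and contact force between can_b and the fingers between 4 and 12 N) or (world x of can_c between 0.63 and 0.75 m and value of joint dish_c above 0.004 m and contact force between can_c and the fingers between 4 and 12 N))), for 0.2 s.
At the end, for the whole second after the job is handed in: The weakest-sprung dispenser stands upright inside the square (centre within 46 mm of the square's centre along each side, so its base is within the tape); the other two stand upright within 40 mm of their starts; all dishes are up (under 3 mm) and at rest (x of can_b in the frame of service_square between -0.046 and 0.046 m and y of can_b in the frame of service_square between -0.046 and 0.046 m and angle between each of can_a, can_b, can_c's own z axis and vertical below 0.1 rad and linear speed of each of can_a, can_b, can_c below 0.02 m/s and height (world z) of each of can_a, can_b, can_c below 0.006 m and value of joint each of dish_a, dish_b, dish_c below 0.003 m and distance of each of can_a, can_c from where it was at the start of the episode below 0.04 m); the robot touches nothing.
It fails at once if a dispenser is pressed or pushed hard (over 22 N) (contact force between any of can_a, can_b, can_c and the arm above 22 N or contact force between any of can_a, can_b, can_c and the fingers above 22 N).
It fails at once if a dispenser is lifted off the bench (15 mm) or tipped (0.3 rad) (height (world z) of any of can_a, can_b, can_c above 0.015 m or angle between any of can_a, can_b, can_c's own z axis and vertical above 0.3 rad).
It fails at once if a bystander is moved more than 30 mm (distance of any of reagent_bottle, beaker, flask, rack_box from where it was at the start of the episode above 0.03 m).
It also fails if it takes over 72 s, if anything falls off the work surface, if the arm or the gripper's body presses on something with over 40 N, if the wrist force passes 120 N, or if a joint passes its speed limit or range.

## Working session

There is one attempt and no reset: what is moved stays moved. The work goes in short steps, Python scripts to look and compute and a tool call to move; the robot and the scene stay as the last step left them, time stands still between calls to the robot, and variables do not carry over. Pictures are saved under pics/ and viewed, and the job is handed in when it is done.

Besides the shell and the picture viewer there is one more tool, called as name(argument=value, ...) on one line, values as JSON. play_rows: Moves the arm, as the interface text tells. Its arguments: {"type":"object","properties":{"series":{"type":"string"},"newtons":{"type":"number"}},"required":["series"]}

```bash
ls; mkdir -p pics; cat > h.py <<'E'
import numpy as np, cv2
from workcell import get_state, cams, workorder
def cal(n):
    c=cams.get_calibration(n); K=np.array([[c['fx'],0,c['cx']],[0,c['fy'],c['cy']],[0,0,1]],float)
    return K,np.array(c['rvec'],float),np.array(c['tvec'],float)
def plane(n,uv,z):
    K,r,t=cal(n);R=cv2.Rodrigues(r)[0];C=-R.T@t
    d=R.T@np.linalg.inv(K)@np.array([uv[0],uv[1],1.])
    return C+d*(z-C[2])/d[2]
def proj(n,P):
    K,r,t=cal(n);return cv2.projectPoints(np.array(P,float).reshape(-1,3),r,t,K,None)[0].reshape(-1,2)
def save(n,f):
    im=cams.read_camera(n);cv2.imwrite('pics/'+f,im[:,:,::-1]);return im
E
python3 - <<'E'
from h import *
save('scene','s0.png');save('top','t0.png')
print(get_state())
for n in('scene','top'):
    K,r,t=cal(n);print(n,K[0,0],-cv2.Rodrigues(r)[0].T@t)
E
```

```text
pics
{'clock': 0.1, 'joint_pos': array([1.19937042e+00, 3.13940870e-01, 4.50965771e-02, 1.30364280e+00,
       1.31174671e-06, 1.43118661e+00]), 'qvel': array([ 0.0008111 , -0.00170318,  0.0020385 , -0.00145481, -0.0012714 ,
        0.0006862 ]), 'tau': array([ 2.42146110e-03, -4.81724167e+01,  2.99244457e+01,  1.27735839e-02,
       -1.63004484e-04, -1.57648350e-05]), 'tcp_pos': array([0.13195687, 0.55920179, 0.24949082]), 'orientation': array([-2.14302239e-04,  1.15648695e-01,  9.93289819e-01, -8.17770232e-04]), 'wrist_force': array([ 0.74567289, -0.06992159,  0.25401907]), 'ft_torque': array([ 0.00195681,  0.04821856, -0.03512652]), 'finger_gap': 0.08556846673503728}
scene 413.95999892379206 [1.19916949 0.3951506  1.20023845]
top 437.91652859841616 [0.36544256 0.00478055 1.52550536]
```

View pics/s0.png

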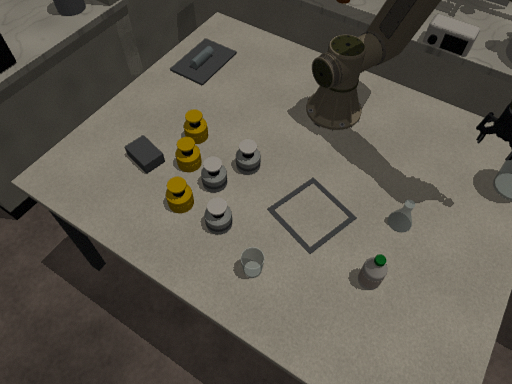

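View pics/t0.png

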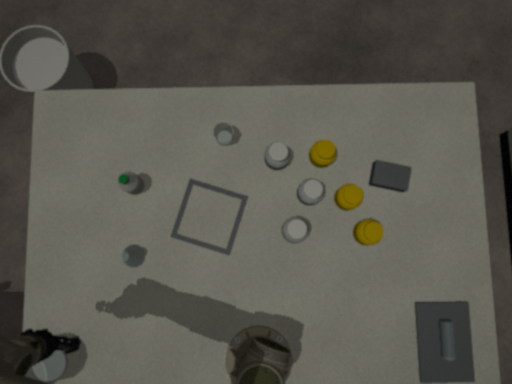

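The top view shows three aluminium dispensers with white dishes at about (296,229), (311,190) and (277,154). The three yellow lookalikes are at (369,232), (349,196) and (323,152), and the yellow colour rules them out. The square is centred at about (210,216). I'll measure and confirm in a crop.

```bash
python3 - <<'E'
from h import *
im=save('top','t1.png'); sc=save('scene','s1.png')
def dishes(im,seeds,n):
    hsv=cv2.cvtColor(im,cv2.COLOR_RGB2HSV)
    for (u,v) in seeds:
        pass
g=cv2.cvtColor(im,cv2.COLOR_RGB2GRAY)
crop=cv2.resize(im[130:260,160:400],None,fx=3.3,fy=3.3,interpolation=cv2.INTER_CUBIC)
cv2.imwrite('pics/tc.png',crop[:,:,::-1])
crop=cv2.resize(sc[100:260,130:370],None,fx=3.3,fy=3.3,interpolation=cv2.INTER_CUBIC)
cv2.imwrite('pics/sc.png',crop[:,:,::-1])
for s in[(296,229),(311,190),(277,154)]:
    print(im[s[1],s[0]],plane('top',s,.11))
# square corners: dark tape
m=((g<105)&(np.abs(im.astype(int).max(2)-im.min(2))<25)).astype(np.uint8)
n,l,st,c=cv2.connectedComponentsWithStats(m)
for i in range(1,n):
    if st[i,4]>60: print(st[i],c[i])
E
```

```text
[127 127 120] [ 0.42684803 -0.12930503  0.11      ]
[125 125 117] [ 0.5527561  -0.18178868  0.11      ]
[123 123 116] [ 0.67427779 -0.07387483  0.11      ]
[    0     0   512   384 93468] [256.21538922 172.17679848]
[386 108  25  10  81] [399.39506173 112.58024691]
[213 122  29  25 471] [226.89384289 133.42887473]
[263 143  32  29 453] [277.96467991 159.35761589]
[308 147  31  22  76] [325.25       160.44736842]
[ 368  157   45   37 1210] [389.59421488 175.48016529]
[ 36 161  15  11  70] [ 42.45714286 165.92857143]
[117 170  36  26 642] [135.2741433  182.64953271]
[296 177  31  30 422] [309.7014218  193.67298578]
[ 170  178   79   78 1681] [208.52825699 216.60678168]
[430 202  28  29 236] [443.10169492 216.08474576]
[280 214  33  31 452] [295.51769912 228.75663717]
[352 217  31  29  87] [362.67816092 226.51724138]
[121 244  28  26 536] [133.91044776 255.57276119]
[306 356  16   9  70] [313.65714286 360.18571429]
```

View pics/tc.png

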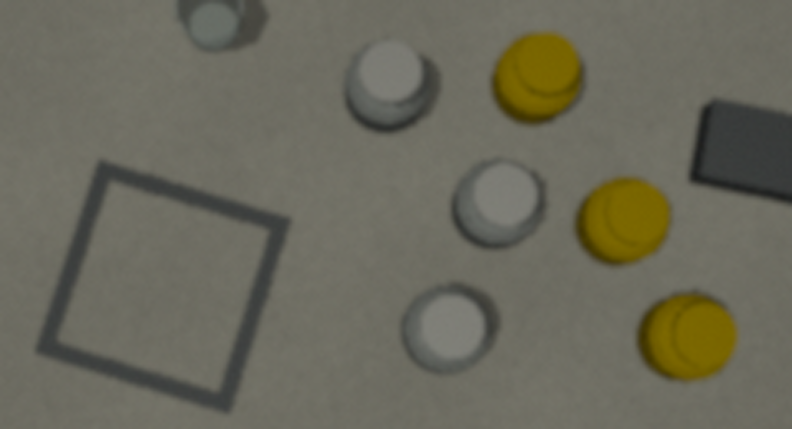

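View pics/sc.png

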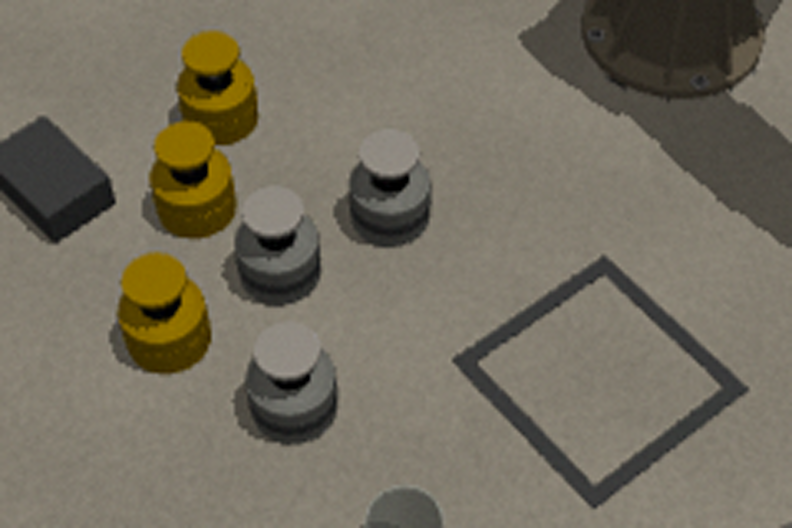

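The crops confirm the three grey-white dispensers: near (296,229), mid (311,190), far (277,154) in the top view. Next I'll locate them in both views.

```bash
python3 - <<'E'
from h import *
T=[(454,327),(505,195),(391,70)];S=[(389,153),(272,210),(287,350)]
for a,b in zip(T,S):
    print(plane('top',(a[0]/3.3+160-.35,a[1]/3.3+130-.35),.11),plane('scene',(b[0]/3.3+130-.35,b[1]/3.3+100-.35),.11))
q=[plane('top',(a/3.3+160-.35,b/3.3+130-.35),0) for a,b in[(103,162),(290,219),(228,411),(37,350)]]
q2=[plane('scene',(a/3.3+130-.35,b/3.3+100-.35),0) for a,b in[(596,508),(452,360),(603,256),(748,390)]]
print(np.round(q,3),np.mean(q,0),np.round(q2,3),np.mean(q2,0))
for n,(u,v) in dict(bottle=(128,181),beaker=(225,135),flask=(129,257),box=(389,177)).items(): print(n,plane('top',(u,v),.05))
for u,v in[(369,232),(349,196),(323,152)]:print('yel',plane('top',(u,v),.1))
E
```

```text
[ 0.42761698 -0.13327448  0.11      ] [ 0.43104216 -0.12798983  0.11      ]
[ 0.55680286 -0.18739589  0.11      ] [ 0.55875816 -0.18508527  0.11      ]
[ 0.6847649  -0.07786146  0.11      ] [ 0.68572667 -0.07385328  0.11      ]
[[0.615 0.226 0.   ]
 [0.55  0.027 0.   ]
 [0.349 0.095 0.   ]
 [0.415 0.295 0.   ]] [0.48207256 0.16068197 0.        ] [[0.616 0.234 0.   ]
 [0.55  0.028 0.   ]
 [0.347 0.095 0.   ]
 [0.415 0.3   0.   ]] [0.4822262  0.16412617 0.        ]
bottle [0.60219622 0.43377901 0.05      ]
beaker [0.75749993 0.10093284 0.05      ]
flask [0.34512433 0.42514066 0.05      ]
box [ 0.60087666 -0.4563802   0.05      ]
yel [ 0.41380673 -0.36606211  0.1       ]
yel [ 0.53218891 -0.3066597   0.1       ]
yel [ 0.68055931 -0.22710211  0.1       ]
```

play_rows(series="0 0 0 0 0 0 -6.65; 0 0 0 0 0 0 -6.6; 0 -4.5 -4 0 0 0 0; 0 -4.5 -4 0 0 0 0; 0 -4.5 -4 0 0 0 0; 0 -4.5 -4 0 0 0 0; 0 -1.2 -6 0 0 0 0; 0 -1.2 -6 0 0 0 0; 0 -1.2 -6 0 0 0 0; 0 -1.2 -6 0 0 0 0; 0 -1.2 -6 0 0 0 0; 0 -1.2 -6 0 0 0 0", newtons=20)

```text
clock: 1.7
tcp_pos: [0.3838, 0.0377, 0.2505]
orientation: [0.001, 0.0, 1.0, 0.0]
wrist_force: [0.7, -0.7, -0.1]
finger_gap: 0.0001
```

play_rows(series="0 -1.5 -5.6 0 0 0 0; 0 -1.5 -5.6 0 0 0 0; 0 -1.5 -5.6 0 0 0 0; 0 0 0 4 0 0 0; 0 0 0 4 0 0 0; 0 0 0 2 0 0 0; 0 0 0 0 0 0 0; 0 0 0 0 0 0 0")

```text
clock: 2.7
tcp_pos: [0.4293, -0.1287, 0.1512]
orientation: [0.001, 0.0, 1.0, -0.0]
wrist_force: [0.8, -0.4, 0.5]
finger_gap: 0.0002
```

```bash
python3 - <<'E'
from h import *
im=save('wrist','w1.png');print(get_state()['tcp_pos'],get_state()['wrist_force'])
im=save('scene','s2.png');cv2.imwrite('pics/s2c.png',cv2.resize(im[60:260,130:370],None,fx=3,fy=3)[:,:,::-1])
E
```

```text
[ 0.42954122 -0.12879539  0.15143069] [ 0.69542996 -0.75914642  1.67969854]
```

View pics/w1.png

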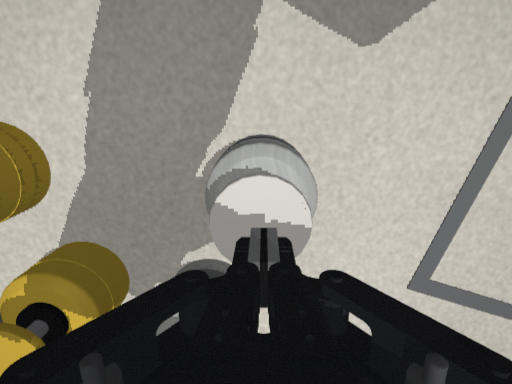

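View pics/s2c.png

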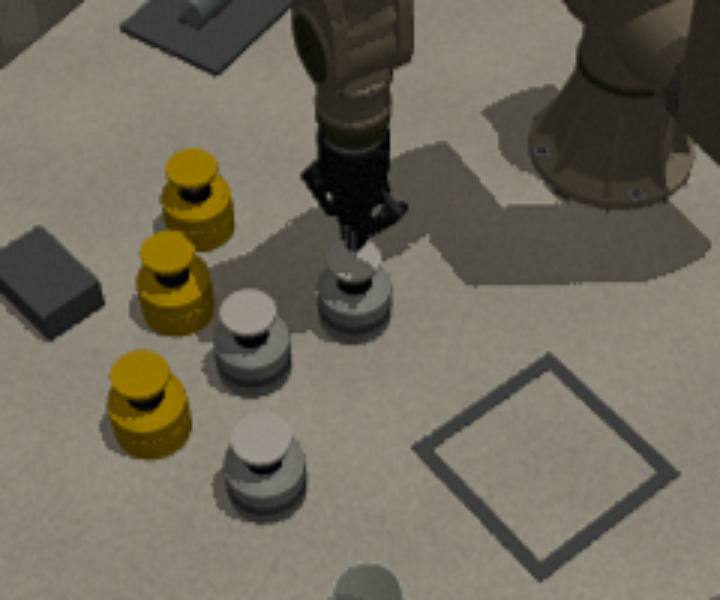

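The wrist view has the shut fingertips (264,235) centred across the near dish (262,215). I'll go down to contact, then in small steps.

play_rows(series="0 0 -0.2 1.5 0 0 0; 0 0 0 0.5 0 0 0; 0 0 0 0.3 0 0 0; 0 0 0 0.3 0 0 0; 0 0 0 0.2 0 0 0; 0 0 0 0 0 0 0")

```text
clock: 3.55
tcp_pos: [0.4289, -0.1305, 0.1224]
orientation: [0.0, 0.0, 1.0, 0.0]
wrist_force: [0.3, 1.3, 0.9]
finger_gap: -0.0003
```

play_rows(series="0 0 0 0.3 0 0 0; 0 0 0 0.3 0 0 0; 0 0 0 0 0 0 0")

```text
clock: 3.92
tcp_pos: [0.4289, -0.1305, 0.1162]
orientation: [0.0, 0.0, 1.0, 0.0]
wrist_force: [-0.8, 0.6, 4.5]
finger_gap: -0.0003
```

```bash
python3 - <<'E'
from h import *
for i in range(4):
    im=cams.read_camera('scene');s=get_state();print(s['tcp_pos'],s['wrist_force'],s['ft_torque'])
cv2.imwrite('pics/s3c.png',cv2.resize(im[110:200,200:300],None,fx=6,fy=6)[:,:,::-1])
E
```

```text
[ 0.42892221 -0.1305584   0.11634691] [-0.59393586  0.68705779  3.63324495] [0.15795834 0.11992249 0.00508723]
[ 0.42892603 -0.13054946  0.11639514] [-1.01189685  0.71460783  4.54492228] [ 0.21056681  0.16839272 -0.01571737]
[ 0.42894841 -0.13055817  0.11644567] [-0.34318008  0.58672726  3.51348684] [ 0.19979953  0.08797866 -0.03819711]
[ 0.42892462 -0.13053249  0.11641135] [-0.74995593  0.77029444  4.03849245] [ 0.20793073  0.04069497 -0.01237261]
```

View pics/s3c.png

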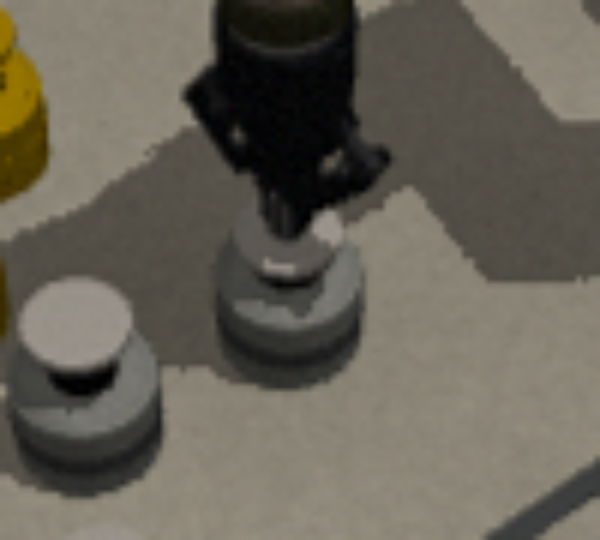

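play_rows(series="0 0 0 0.3 0 0 0; 0 0 0 0.3 0 0 0; 0 0 0 0.2 0 0 0; 0 0 0 0 0 0 0; 0 0 0 0 0 0 0")

```text
clock: 4.75
tcp_pos: [0.4289, -0.1306, 0.1085]
orientation: [0.0, 0.0, 1.0, -0.0]
wrist_force: [-1.3, 1.5, 6.8]
finger_gap: 0.0002
```

```bash
cat > f.py <<'E'
from h import *
a=[]
for i in range(6):
    cams.read_camera('scene');s=get_state();a.append(np.r_[s['tcp_pos'],s['wrist_force']])
print(np.round(np.mean(a,0),4))
E
python3 f.py
```

```text
[ 0.4289 -0.1305  0.1085 -1.0056  1.2132  6.4938]
```

play_rows(series="0 0 0 0.4 0 0 0; 0 0 0 0 0 0 0; 0 0 0 0 0 0 0; 0 0 0 0 0 0 0")

```text
clock: 5.55
tcp_pos: [0.429, -0.1306, 0.1046]
orientation: [0.0, 0.0, 1.0, -0.0]
wrist_force: [-0.9, 2.1, 8.3]
finger_gap: -0.0002
```

```bash
python3 f.py
```

```text
[ 0.429  -0.1305  0.1046 -1.3038  0.9248  7.5525]
```

Near dish: 24.4 mm at about 7.6 N. Let it up and move to the middle one.

play_rows(series="0 0 0 -1.5 0 0 0; 0 0 0 -1.5 0 0 0; 0 0 0 -2 0 0 0; 0 -4.3 -1.85 0 0 0 0; 0 -4.3 -1.85 0 0 0 0; 0 -4.3 -1.85 0 0 0 0; 0 0 0 1 0 0 0; 0 0 0 1.2 0 0 0; 0 0 0 0 0 0 0; 0 0 0 0 0 0 0")

```text
clock: 7.1
tcp_pos: [0.5569, -0.1856, 0.1324]
orientation: [-0.0, 0.0, 1.0, 0.0]
wrist_force: [0.0, 0.9, 0.9]
finger_gap: -0.0
```

```bash
python3 f.py; python3 - <<'E'
from h import *
save('wrist','w2.png')
im=save('top','t2.png');cv2.imwrite('pics/t2c.png',cv2.resize(im[130:260,160:400],None,fx=3.3,fy=3.3)[:,:,::-1])
E
```

```text
[ 0.5577 -0.186   0.1329 -0.2808  0.0335  0.0393]
```

View pics/w2.png

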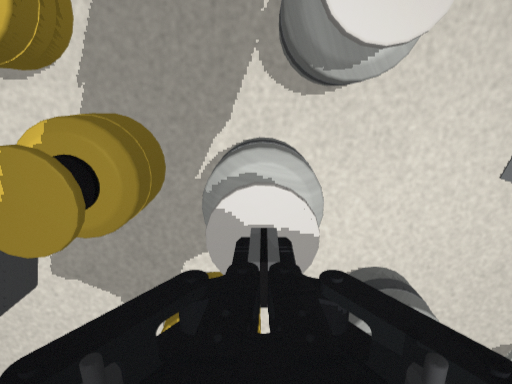

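View pics/t2c.png

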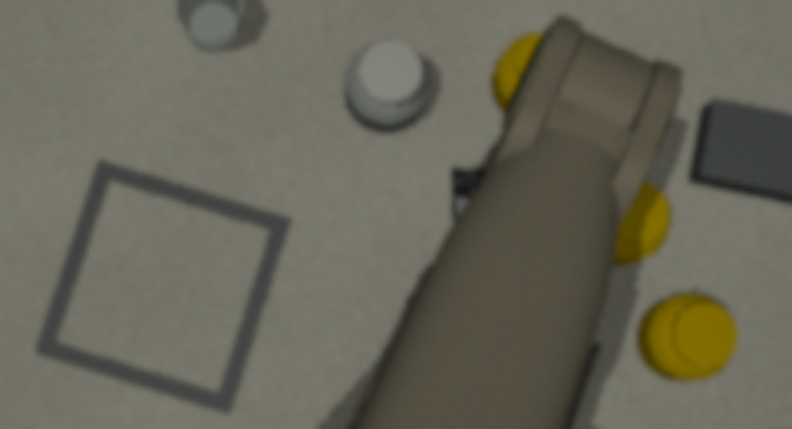

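The fingertips at (264,235) are centred on the middle dish (263,230), and the far dispenser hasn't moved. Pressing the middle dish in small steps.

play_rows(series="0 0 0 0.3 0 0 0; 0 0 0 0.3 0 0 0; 0 0 0 0.3 0 0 0; 0 0 0 0.2 0 0 0; 0 0 0 0 0 0 0; 0 0 0 0 0 0 0")

```text
clock: 8.25
tcp_pos: [0.558, -0.1862, 0.1218]
orientation: [0.0, 0.0, 1.0, -0.0]
wrist_force: [-0.5, 0.0, 5.3]
finger_gap: 0.0001
```

```bash
python3 f.py
```

```text
[ 0.5579 -0.1862  0.1218 -1.2068  0.7389  5.7408]
```

play_rows(series="0 0 0 0.2 0 0 0; 0 0 0 0.15 0 0 0; 0 0 0 0 0 0 0; 0 0 0 0 0 0 0; 0 0 0 0 0 0 0")

```text
clock: 9.18
tcp_pos: [0.5579, -0.1862, 0.1187]
orientation: [0.0, 0.0, 1.0, -0.0]
wrist_force: [-2.4, 0.8, 7.2]
finger_gap: -0.0003
```

```bash
python3 f.py
```

```text
[ 0.558  -0.1862  0.1187 -1.6014  0.9335  7.8466]
```

Middle dish: 10.3 mm at 7.8 N. Now the far one.

play_rows(series="0 0 0 -1.5 0 0 0; 0 0 0 -1.5 0 0 0; 0 0 0 -1 0 0 0; 0 -4.23 3.67 0 0 0 0; 0 -4.23 3.67 0 0 0 0; 0 -4.23 3.67 0 0 0 0; 0 0 0 1 0 0 0; 0 0 0 1.5 0 0 0; 0 0 0 0 0 0 0; 0 0 0 0 0 0 0")

```text
clock: 10.72
tcp_pos: [0.6839, -0.0771, 0.133]
orientation: [-0.0, 0.001, 1.0, 0.0]
wrist_force: [0.2, -0.2, 0.2]
finger_gap: -0.0
```

```bash
python3 f.py; python3 - <<'E'
from h import *
save('wrist','w3.png')
E
```

```text
[ 0.6846 -0.0767  0.1335 -0.1343 -0.0675  0.2008]
```

View pics/w3.png

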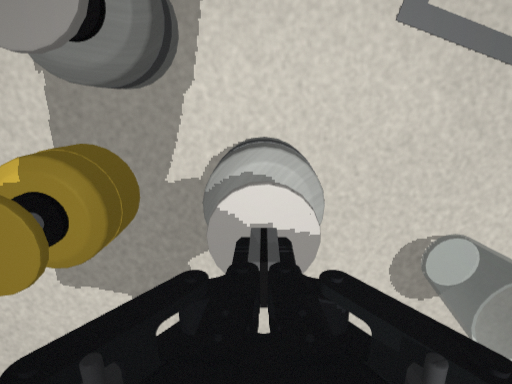

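The fingertips are centred on the far dish (264,230), and the beaker is well clear at about (470,280).

play_rows(series="0 0 0 0.4 0 0 0; 0 0 0 0.3 0 0 0; 0 0 0 0.3 0 0 0; 0 0 0 0.3 0 0 0; 0 0 0 0 0 0 0; 0 0 0 0 0 0 0")

```text
clock: 11.82
tcp_pos: [0.685, -0.0761, 0.1202]
orientation: [0.0, 0.0, 1.0, -0.0]
wrist_force: [-0.6, -0.1, 4.4]
finger_gap: 0.0001
```

```bash
python3 f.py
```

```text
[ 0.6849 -0.0761  0.1201  0.5031 -0.1666  4.7899]
```

play_rows(series="0 0 0 0.3 0 0 0; 0 0 0 0.3 0 0 0; 0 0 0 0.1 0 0 0; 0 0 0 0 0 0 0; 0 0 0 0 0 0 0; 0 0 0 0 0 0 0")

```text
clock: 12.88
tcp_pos: [0.6849, -0.0761, 0.1136]
orientation: [0.001, 0.0, 1.0, -0.0]
wrist_force: [0.1, -0.6, 7.5]
finger_gap: 0.0001
```

```bash
python3 f.py
```

```text
[ 0.6849 -0.0761  0.1136 -0.4164 -0.0348  7.9922]
```

Far dish: 15.4 mm at 8.0 N. So the near dispenser, at 24.4 mm, has the weakest spring and is the one to slide. First I'll rise and check the wrist joint and camera mount before turning.

play_rows(series="0 0 0 -1.5 0 0 0; 0 0 0 -1.5 0 0 0; 0 0 0 -4 0 0 0; 0 0 0 -5 0 0 0; 0 0 0 0 0 0 0")

```text
clock: 13.8
tcp_pos: [0.6863, -0.0763, 0.2383]
orientation: [0.004, 0.0, 1.0, -0.001]
wrist_force: [0.6, -0.0, 0.3]
finger_gap: -0.0
```

```bash
python3 - <<'E'
from h import *
s=get_state();print(s['tcp_pos'],s['joint_pos'])
K,r,t=cal('wrist');print('cam',-cv2.Rodrigues(r)[0].T@t-s['tcp_pos'])
c=np.array([.429,-.131]);g=np.array([.482,.162]);p=(g-c)/np.linalg.norm(g-c);print(p,np.linalg.norm(g-c),np.degrees(np.arctan2(p[1],p[0])),c-.075*p,c-.095*p)
E
```

```text
[ 0.68627944 -0.07629584  0.23827445] [-2.26885529e-01  5.47224250e-01  3.73495282e-01  1.38966308e+00
  1.20586125e-04 -2.26502526e-01]
cam [-0.07356274  0.00072029  0.1234147 ]
[0.17799873 0.98403072] 0.2977549327886946 79.74678684214079 [ 0.4156501 -0.2048023] [ 0.41209012 -0.22448292]
```

play_rows(series="50 5.48 -2.96 0 0 0 0; 50 5.48 -2.96 0 0 0 0; 50 5.48 -2.96 0 0 0 0; 50 5.48 -2.96 0 0 0 0; 50 5.48 -2.96 0 0 0 0; 50 0 0 0 0 0 10; 50 0 0 0 0 0 10; 50 0 0 0 0 0 10; 50 0 0 0 0 0 10; 50 0 0 0 0 0 10; 50 0 0 0 0 0 10; 50 0 0 0 0 0 10")

```text
clock: 15.3
tcp_pos: [0.4097, -0.2232, 0.232]
orientation: [-0.001, 0.576, 0.817, 0.0]
wrist_force: [-0.4, -0.2, 0.3]
finger_gap: 0.0426
```

play_rows(series="50 0 0 0 0 0 10; 50 0 0 0 0 0 10; 50 0 0 0 0 0 10.2; 50 0 0 0 0 10 0; 50 0 0 0 0 10 0; 50 0 0 0 0 0 0; 50 0 0 0 0 0 0")

```text
clock: 16.18
tcp_pos: [0.4102, -0.2236, 0.2323]
orientation: [-0.112, 0.756, 0.631, 0.132]
wrist_force: [0.3, -0.3, 0.9]
finger_gap: 0.0427
```

```bash
cat > pp.py <<'E'
from h import *
from scipy.spatial.transform import Rotation as Ro
s=get_state();q=s['orientation'];R=Ro.from_quat([q[1],q[2],q[3],q[0]]).as_matrix()
print('tcp',np.round(s['tcp_pos'],4),'gap',s['finger_gap'],'F',np.round(s['wrist_force'],2));print(np.round(R,3))
def rel(d): return np.round(R.T@np.array(d)*100,3)
p=np.array([.178,.984,0])
E
python3 - <<'E'
from pp import *
print(get_state()['joint_pos'])
print('fwd 1cm',rel(p*.01),'down',rel([0,0,-.01]),'side',rel([.00984,-.00178,0]))
print('to approach',rel(np.array([.412,-.224,.15])-s['tcp_pos']))
save('wrist','w4.png')
E
```

```text
tcp [ 0.4102 -0.2236  0.2323] gap 0.04270560261831713 F [ 0.33 -0.27  0.92]
[[ 0.168  0.984  0.059]
 [ 0.925 -0.178  0.336]
 [ 0.341 -0.001 -0.94 ]]
[-0.83857465  0.252679   -0.13044735  1.40765808  0.27215378  0.88104776]
fwd 1cm [0.94  0.    0.341] down [-0.341  0.001  0.94 ] side [ 0.     1.    -0.001]
to approach [-2.817  0.198  7.731]
```

View pics/w4.png

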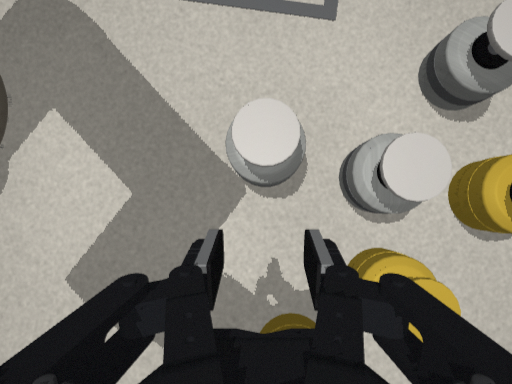

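The wrist view has the near dispenser (266,140) centred between the half-open fingers (midpoint 264), with the path ahead clear. Lowering behind it.

play_rows(series="50 -1.7 0.1 4.7 0 0 0; 50 -1.7 0.1 4.7 0 0 0; 50 -1.7 0 4.7 0 0 0; 50 -1.02 0 2.82 0 0 0; 50 -0.34 0 0.94 0 0 0; 50 0 0 0 0 0 0; 50 0 0 0 0 0 0")

```text
clock: 17.1
tcp_pos: [0.4135, -0.2244, 0.0443]
orientation: [-0.11, 0.755, 0.632, 0.133]
wrist_force: [0.8, 0.7, -0.7]
finger_gap: 0.0426
```

```bash
python3 - <<'E'
from pp import *
save('wrist','w5.png')
c=np.array([.429,-.131,.042]);print('along/side to can',(c-s['tcp_pos'])@p,(c-s['tcp_pos'])@[.984,-.178,0])
im=save('scene','s5.png');cv2.imwrite('pics/s5c.png',cv2.resize(im[60:260,130:370],None,fx=3,fy=3)[:,:,::-1])
E
```

```text
tcp [ 0.4135 -0.2244  0.0443] gap 0.04255528102899108 F [ 0.8   0.7  -0.67]
[[ 0.166  0.984  0.062]
 [ 0.926 -0.177  0.335]
 [ 0.34   0.002 -0.94 ]]
along/side to can 0.0946836550723933 -0.0014036136911044772
```

View pics/w5.png

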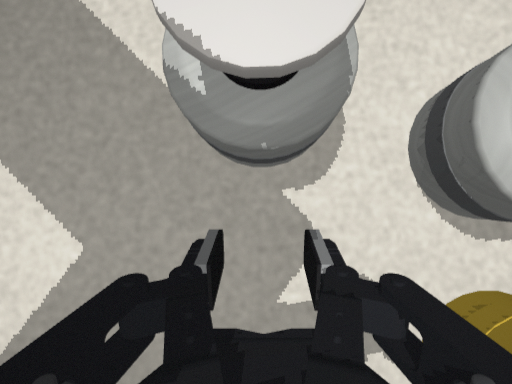

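View pics/s5c.png

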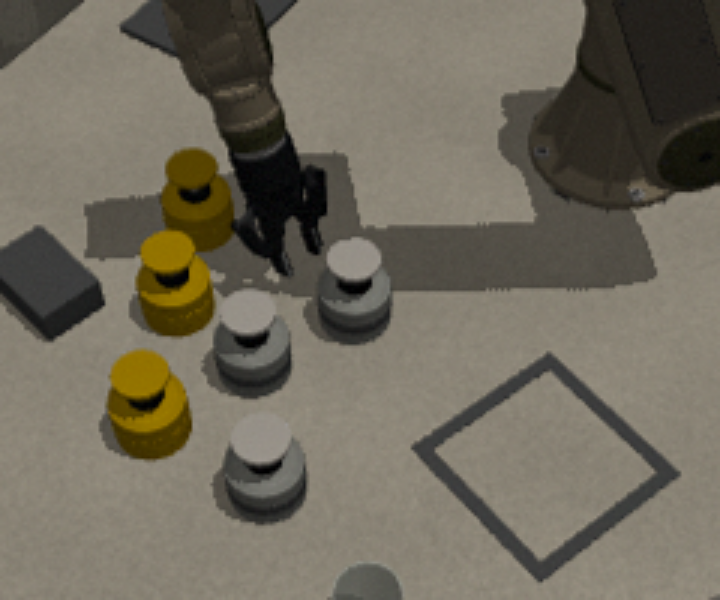

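The dispenser (261) is centred between the tips and the tool is clear of its neighbours. Advancing gently to contact.

play_rows(series="50 0.94 -0.1 0.34 0 0 0; 50 0.94 0 0.34 0 0 0; 50 0.94 0 0.34 0 0 0; 50 0.28 0 0.1 0 0 0; 50 0.28 0 0.1 0 0 0; 50 0.28 0 0.1 0 0 0; 50 0.28 0 0.1 0 0 0; 50 0.28 0 0.1 0 0 0; 50 0.28 0 0.1 0 0 0; 50 0.28 0 0.1 0 0 0; 50 0.28 0 0.1 0 0 0")

```text
clock: 18.58
tcp_pos: [0.4212, -0.1708, 0.043]
orientation: [-0.111, 0.756, 0.631, 0.133]
wrist_force: [-0.8, -4.6, -1.0]
finger_gap: 0.043
```

```bash
python3 - <<'E'
from pp import *
save('wrist','w6.png')
E
```

```text
tcp [ 0.4212 -0.1708  0.043 ] gap 0.04296111237780627 F [-0.83 -4.61 -1.02]
[[ 0.167  0.984  0.061]
 [ 0.925 -0.178  0.336]
 [ 0.342  0.    -0.94 ]]
```

View pics/w6.png

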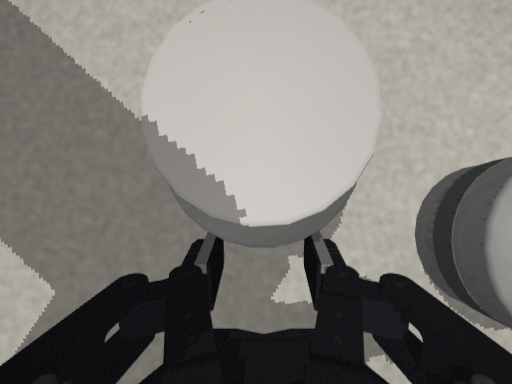

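Both tips bear on the wall at 4.6 N and the dispenser stands upright between them. Continuing to push.

play_rows(series="50 0.47 0 0.17 0 0 0; 50 0.66 0 0.24 0 0 0; 50 0.85 0 0.31 0 0 0; 50 0.94 0 0.34 0 0 0; 50 0.94 0 0.34 0 0 0; 50 0.94 0 0.34 0 0 0; 50 0.94 0 0.34 0 0 0; 50 0.94 0 0.34 0 0 0; 50 0.94 0 0.34 0 0 0; 50 0.94 0 0.34 0 0 0; 50 0.94 0 0.34 0 0 0; 50 0.66 0 0.24 0 0 0")

```text
clock: 20.12
tcp_pos: [0.4403, -0.0637, 0.0432]
orientation: [-0.112, 0.756, 0.632, 0.133]
wrist_force: [0.1, -3.5, -1.8]
finger_gap: 0.0428
```

play_rows(series="50 0.66 0 0.24 0 0 0; 50 0.85 0 0.31 0 0 0; 50 0.94 0 0.34 0 0 0; 50 0.94 0 0.34 0 0 0; 50 0.94 0 0.34 0 0 0; 50 0.94 0 0.34 0 0 0; 50 0.94 0 0.34 0 0 0; 50 0.94 0 0.34 0 0 0; 50 0.94 0 0.34 0 0 0; 50 0.94 0 0.34 0 0 0; 50 0.66 0 0.24 0 0 0; 50 0.3 0 0.11 0 0 0")

```text
clock: 21.62
tcp_pos: [0.4592, 0.0406, 0.0434]
orientation: [-0.111, 0.756, 0.632, 0.133]
wrist_force: [-0.9, -3.7, -2.0]
finger_gap: 0.0429
```

```bash
python3 - <<'E'
from pp import *
e=np.array([.4726,.110,.043])-s['tcp_pos'];print('left',e@p,e@[.984,-.178,0])
save('wrist','w7.png')
im=save('scene','s7.png');cv2.imwrite('pics/s7c.png',cv2.resize(im[60:260,130:370],None,fx=3,fy=3)[:,:,::-1])
E
```

```text
tcp [0.4592 0.0406 0.0434] gap 0.04293223177300982 F [-0.91 -3.71 -2.05]
[[ 0.166  0.984  0.06 ]
 [ 0.925 -0.177  0.337]
 [ 0.342 -0.    -0.94 ]]
left 0.07063795874186347 0.0008354775615495235
```

View pics/s7c.png

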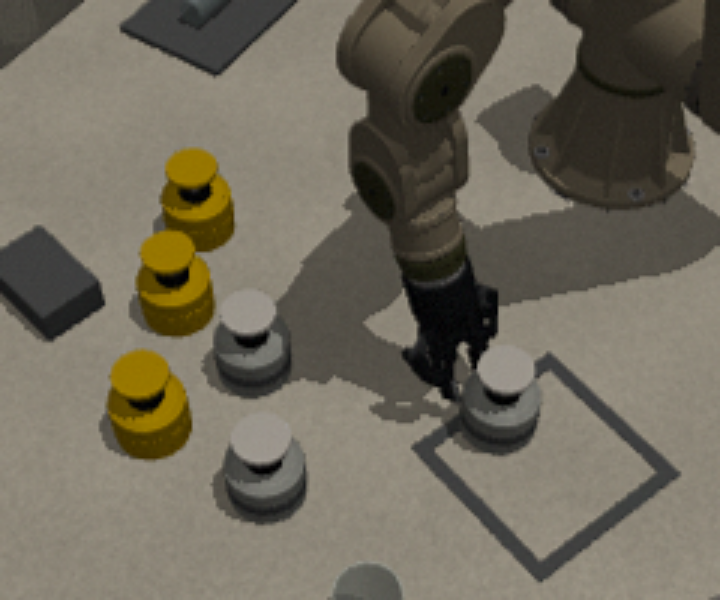

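View pics/w7.png

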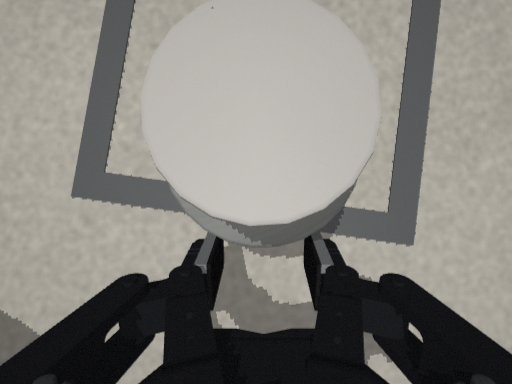

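The dispenser is upright and entering the square: its dish is at about (506,369) in the crop, and the square spans it evenly in the wrist view. Measuring how far is left.

```bash
python3 - <<'E'
from pp import *
c=plane('scene',(506/3+130-.3,369/3+60-.3),.11);print(c)
d=np.array([.482,.162,.11])-c;print('along',d@p,'side',d@[.984,-.178,0])
E
```

```text
tcp [0.4592 0.0407 0.0434] gap 0.04248333528458109 F [-1.05 -1.88 -2.2 ]
[[ 0.166  0.984  0.061]
 [ 0.925 -0.177  0.337]
 [ 0.343 -0.    -0.939]]
[0.46969909 0.09510013 0.11      ]
along 0.06801903688368668 side 0.00019591594029048318
```

Camera and tool agree: about 6.8–7.0 cm to go, with no sideways error.

play_rows(series="50 0.47 0 0.17 0 0 0; 50 0.66 0 0.24 0 0 0; 50 0.85 0 0.31 0 0 0; 50 0.85 0 0.31 0 0 0; 50 0.85 0 0.31 0 0 0; 50 0.85 0 0.31 0 0 0; 50 0.75 0 0.27 0 0 0; 50 0.56 0 0.2 0 0 0; 50 0.38 0 0.14 0 0 0; 50 0.19 0 0.07 0 0 0; 50 0 0 0 0 0 0")

```text
clock: 23.1
tcp_pos: [0.4713, 0.1075, 0.0434]
orientation: [-0.112, 0.756, 0.632, 0.133]
wrist_force: [-1.2, -2.3, -1.9]
finger_gap: 0.0427
```

play_rows(series="50 -0.47 0 -0.17 0 0 0; 50 -0.94 0 -0.34 0 0 0; 50 -1.9 0 -0.68 0 0 0; 50 -2.8 0 -1 0 0 0; 50 1.36 0 -3.76 0 0 0; 50 1.7 0 -4.7 0 0 0; 50 1.7 0 -4.7 0 0 0; 50 0 0 -3 0 0 0; 50 -4 0 -3 0 0 0; 50 -4 0 -3 0 0 0; 50 0 0 0 0 0 0; 50 0 0 0 0 0 0")

```text
clock: 24.6
tcp_pos: [0.4408, -0.0613, 0.2401]
orientation: [-0.112, 0.756, 0.631, 0.134]
wrist_force: [-0.7, 0.3, -0.1]
finger_gap: 0.0429
```

```bash
python3 - <<'E'
from pp import *
im=save('scene','s8.png');cv2.imwrite('pics/s8c.png',cv2.resize(im[60:300,110:430],None,fx=2.4,fy=2.4)[:,:,::-1])
im=save('top','t8.png');cv2.imwrite('pics/t8c.png',cv2.resize(im[120:290,100:420],None,fx=2.4,fy=2.4)[:,:,::-1])
E
```

```text
tcp [ 0.4408 -0.0613  0.2401] gap 0.0428982956326223 F [-0.66  0.27 -0.11]
[[ 0.168  0.984  0.061]
 [ 0.924 -0.179  0.337]
 [ 0.343 -0.    -0.939]]
```

View pics/s8c.png

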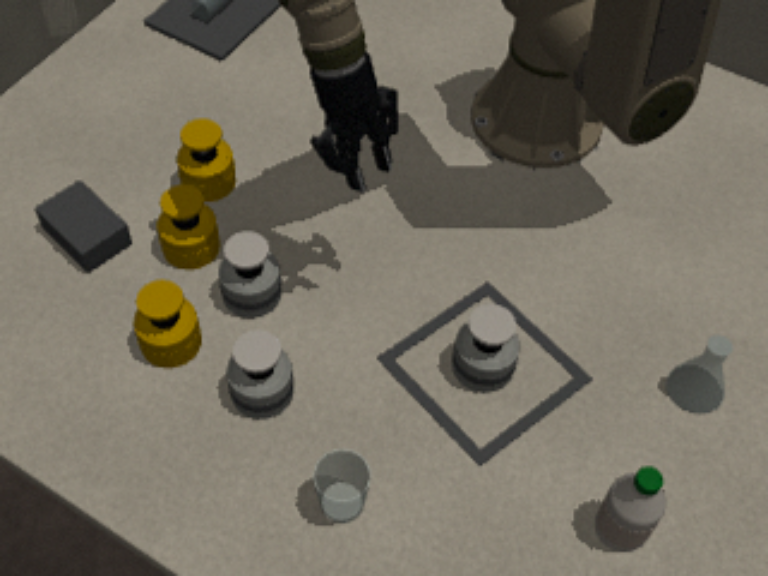

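View pics/t8c.png

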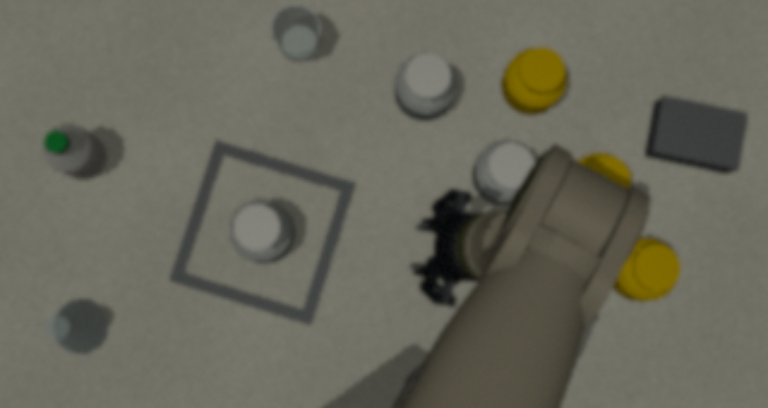

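```bash
python3 - <<'E'
from h import *
t=lambda u,v:plane('top',(u/2.4+100-.3,v/2.4+120-.3),.11)
s=lambda u,v:plane('scene',(u/2.4+110-.3,v/2.4+60-.3),.11)
for n,a,b in[('pushed',(259,228),(493,324)),('mid',(512,165),(246,250)),('far',(428,77),(257,352))]:print(n,t(*a)[:2],s(*b)[:2])
e=(t(259,228)+s(493,324))[:2]/2-[.482,.162];th=np.radians(-18.5)
print('in square',e@[np.cos(th),np.sin(th)],e@[-np.sin(th),np.cos(th)])
print(get_state()['clock'],workorder.hand_in())
E
```

```text
pushed [0.4776485  0.15549604] [0.48113    0.16260527]
mid [ 0.55774017 -0.18857739] [ 0.560504   -0.18327678]
far [ 0.68167074 -0.07745366] [ 0.68739495 -0.07201014]
in square -0.0015399936815921292 -0.0036253355946904682
the job is handed in; nothing more can be done
24.7 None
```

I tested all three dispensers, slid the weakest-sprung one into the service square and handed the job in at 24.7 s; the hand-in gives no verdict.

| Dispenser | Push | Dish sank |
|---|---|---|
| Near | about 7.6 N | 24.4 mm |
| Middle | 7.8 N | 10.3 mm |
| Far | 8.0 N | 15.4 mm |

- **Slide:** I pushed the near dispenser with the half-open fingers low on its wall. The force read at the end of each move was at most about 5 N.
- **Position in the square:** the last pictures show it upright inside the tape, about 2 mm and 4 mm off centre along the two sides. The two camera views differed by up to 8 mm, well inside the 46 mm allowed.
- **The rest of the scene:** the other two dispensers measured within about 4 mm of their starts. The glassware, bottle and box look undisturbed, though I judged those by eye only. The dishes look up in the pictures, and the arm is clear of everything.

No check failed.

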